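# Run a dopped stone's carrier round the bench guide to its stop

### The arm

A 7-joint arm with a two-finger parallel gripper is mounted at the origin on the work surface. World frame = base frame: x ahead of the robot, y to its left, z up, the work surface at z = 0. Lengths are in mm, angles in rad, forces in N, time in s.
With the tool pointing down it reaches from about 400 to 875 mm from the base axis. Payload 4.4 kg.
Tool frame: the origin (TCP) lies midway between the tips of the shut fingers; the grasp point (between the pads) lies 19 mm behind it; z points along the fingers, y is the line along which they close (so a half turn about z gives the same grasp; the last joint's range is limited). The gripper opens to 85 mm and grips with 20 to 120 N. Pads are 22 mm wide; open, the fingers measure 114 mm over their backs; the gripper's body (76 mm by 85 mm) begins 54 mm behind the grasp point. The pads swing forward as they close: fully open they stand 13 mm farther back than shut.
Start: joints at [1.167, 0.628, 0.038, 1.517, -0.027, 0.996, -0.02], TCP at [215.446, -613.271, 231.313] pointing down, gripper open.
Joint ranges: [-3.06, 3.06], [-0.37, 2.12], [-1.25, 1.32], [0.18, 2.47], [-1.1, 4.24], [0.23, 1.98], [-2.94, 2.94]. Speed limits (rad/s): [2.57, 2.57, 3.14, 3.14, 3.14, 3.14, 3.14].

### API

Orientations are given as [roll, pitch, yaw] about the fixed x, y, z axes, in that order (R = Rz(yaw) Ry(pitch) Rx(roll)).
In Python, from cell import telemetry, eyes, ctrl, finder gives the robot as it stands.
- The arm moves only by the tool move_arm, never from a script. Its argument "steps" is a list of rows, each a list of 7 numbers: the turn, a rotation vector about the world's x, y, z in degrees, then the shift along the world's x, y, z in m, then the finger opening in m, from 0 to 0.0854. A call has 1 to 5 rows; each row shifts and turns the commanded pose from where the row before left it; what a row does not reach is not made up. A row lasts 1/10 s, in which the tool goes at most 50 mm and 8.59 degrees, less where a joint would pass 70% of its speed; a pose out of reach is approached as far as the arm can. A call with a gripper value outside its range is refused whole. The fingers move at their own pace and stop on an object; the grip force is fixed at half the most. Time passes only in rows, so rows that do not move let the fingers close. It gives the time, the measured TCP pose, the force, the opening and the grip force at its end, in the units of the state.
- telemetry.read_state(): the state, without advancing time (a new reading comes with each control period).
- eyes.get_image(name): name is "scene" or "top"; returns (picture, depth): 480x640x3 uint8, blue, green, red; 480x640 float32, mm along the optical axis (not along the pixel's ray), 0 where there is no reading.
- eyes.calibration(name): a dict with "fx", "fy", "cx", "cy" (pixels), "position" and "attitude" of the camera in the world. Camera axes: x right, y down, z forward; pixel columns grow to the right and rows downward; lengths in mm; the calibration is good to about 2 mm. A picture is of the moment at which its call begins. calibration takes no time and is no camera call.
- ctrl.finish_job(): hands the job in; it is judged then, once.
Trained networks look in the newest picture that a camera, given by its name, has taken for a name from the list of things; names that differ only in an ending like _2 or _b are one class to them, and where a whole thing is asked for, a point or a joint stands for the part that bears it (a point fixed in the world has none). Each returns a list of dicts, best first, with "confidence" (0 to 1); they miss things now and then, are a little off and sometimes report something else, mostly with a low value. They report only what shows in the picture. A call takes as long as a camera call. They do not tell look-alikes from the thing itself.
- finder.boxes_of(camera, name): "location" ([x, y, z] in mm, in the coordinates of the camera as it stood for that picture, good to about 4 mm: the middle of the surface that is visible of it).
- finder.cut_out(camera, name): "mask" (480x640 bool, what is visible of it).
- finder.pinpoint(camera, name): "location" ([x, y, z] in mm, in the coordinates of the camera as it stood for that picture, good to about 4 mm: a listed point, or the origin of a listed thing).
The state is a dict: "clock": time; "qpos": joint angles; "qd": joint speeds; "tau": joint torques, N m; "eef_pos": TCP position; "tool_rot": TCP orientation; "force": force on the tool from outside, world axes, zero at the start; "torque": the same for the moment, N m; "width": finger opening in mm; "gripper_force": force on a finger pad.
Only numpy, scipy, OpenCV 4.12 (cv2) and the standard library are available. Lean on these libraries where they do the work, as an engineer would, in place of code of your own. Each camera call takes 0.05 s, during which the arm holds its last target. There are 200 camera calls.

### The job

Take the brass carrier by the dop stick that stands on it, set it on the bench at the flared mouth of the steel guide rails, and slide it gently, flat on the bench, between the rails round the corner until it clicks past the sprung roller and has pushed the stop pin in and rests against the end block; then let go of it. Feel for drag and ease off rather than force it: never let it bind hard on the rails or ram the end block, do not tip it or lift it over the rails, and leave the other things on the bench undisturbed.

Things in the scene. Friction and masses are not known exactly. Their poses are not given: they have to be found in the camera images.
- carrier: Loose brass carrier, 0.35-0.65 kg: two round feet (40 mm diameter, 22 mm high), centres 36 mm apart along its x, joined by a 28 mm wide bridge: 76 mm long, 40 wide, waisted, both ends alike; polished underneath. From its middle a round aluminium dop stick (14 mm diameter) stands up from 22 to 78 mm height, topped by a 13 mm stone up to 88 mm. Origin: centre of underside, z up. The stick can turn between gripper pads.
- guide: Fixed guide, origin: centre of its bend, on the bench, z up. Two steel walls 16 mm high, 5 mm thick, 42.4 mm apart (1.2 mm play each side of the carrier), bench as floor. Centre line: entry leg along -y at x=-80 mm, y 70 to 0; quarter circle of radius 80 about the origin; exit leg along +x at y=-80. The walls were clamped by hand: as a whole they sit up to 10 mm off these lines in x and in y, unmeasured.
- mouth (a point): Nominal point (guide frame -80, 106, 0 mm; the walls are up to 10 mm off in x and y) on the bench at the outer end of the flared mouth, on the centre line. From y = 106 to y = 70 mm the walls close in from 39.2 mm to 21.2 mm either side of the centre line. Axes of the guide.
- corner (a point): Nominal point (guide frame -56.6, -56.6, 0 mm; walls up to 10 mm off) on the centre line half way round the bend. Axes of the guide. The walls turn the carrier by themselves as it is moved along; free sliding takes 1 to 3 N, and more than 14 N on the guide is jamming or ramming.
- home (a point): Nominal point (guide frame 65, -80, 0 mm; up to 10 mm off with the walls) of the carrier's origin when it is against the end block. 10 mm further along +x a sprung 12 mm roller sticks 3 mm into the channel from the outer wall: pushing the leading foot past it takes about 1 to 4 N, then it springs in behind the foot and helps hold it. Axes of the guide.
- stop (a joint): Travel (m) of the light brass stop pin (20 mm wide, 4 to 13 mm high) that sticks 4 mm out of the end block's face: 0 when out, 0.004 when the carrier rests against the block. It yields to under 1 N; behind it the block is hard.
- amethyst: Bystander: rough violet chunk about 45 x 38 x 45 mm, loose, standing inside the bend. Origin: centre of the underside.
- dop_pot: Bystander: squat open brass pot, 72 mm diameter, 52 mm high, loose. Origin: centre of the underside.
- lap: Bystander: round blue ceramic disc, 150 mm diameter, 14 mm thick, lying flat, loose. Origin: centre of the underside.
- quill: Bystander: grey cast-iron quill lying along its x, about 185 mm long, up to 50 mm wide and 48 mm high, loose. Origin: under its middle, on the bench.
- tweezers: Bystander: steel tweezers 115 mm long, 6 mm high, lying along its x beside the exit leg, loose. Origin: centre of the underside.
- jar: Bystander: closed amber jar, 48 mm diameter, 62 mm high, loose. Origin: centre of the underside.
- dop_stand: Bystander: fixed oak stand with upright dop sticks, 60 x 180 mm, 108 mm high. Origin: centre of the underside; 180 mm side along its y.
There are look-alikes about, which are no part of the job. Leave any pink look-alike of the carrier alone.

How it is judged:
By the outcome, as a careful person would: the job done as asked, in the order asked, and still so for the second after the job is handed in, with the robot touching nothing.
It also fails if it takes over 72 s, if anything falls off the work surface, if the arm or the gripper's body presses on something with over 40 N, if the wrist force passes 120 N, or if a joint passes its speed limit or range.

## Working session

There is one attempt and no reset: what is moved stays moved. The work goes in short steps, Python scripts to look and compute and a tool call to move; the robot and the scene stay as the last step left them, time stands still between calls to the robot, and variables do not carry over. Pictures are saved under pics/ and viewed, at most 10 in all, crops included, and the job is handed in when it is done.

Besides the shell and the picture viewer there is one more tool, called by a JSON object that holds its "fn" and its "kwargs". move_arm: Moves the arm, as the interface text tells. Its arguments: {"type":"object","properties":{"steps":{"type":"array"}},"required":["steps"]}

```bash
mkdir -p pics
cat > h.py <<'E'
import numpy as np,cv2
from scipy.spatial.transform import Rotation as R
from cell import telemetry,eyes,ctrl,finder
def pose(n):
    c=eyes.calibration(n);a=np.array(c["attitude"],float)
    M=a if a.shape==(3,3) else R.from_euler('xyz',a).as_matrix()
    return c,M,np.array(c["position"],float)
def w(n,p):
    c,M,t=pose(n);return M@np.array(p)+t
def px2w(n,u,v,d):
    c,M,t=pose(n);return M@np.array([(u-c["cx"])/c["fx"]*d,(v-c["cy"])/c["fy"]*d,d])+t
def cloud(n,D):
    c,M,t=pose(n);v,u=np.mgrid[:480,:640]
    P=np.stack([(u-c["cx"])/c["fx"]*D,(v-c["cy"])/c["fy"]*D,D],-1);return P@M.T+t
def w2px(n,p):
    c,M,t=pose(n);q=M.T@(np.array(p)-t);return c["fx"]*q[0]/q[2]+c["cx"],c["fy"]*q[1]/q[2]+c["cy"]
E
python3 - <<'E'
from h import *
print(eyes.calibration("top"),eyes.calibration("scene"));s=telemetry.read_state();print(s)
for n in("top","scene"):
    im,D=eyes.get_image(n);cv2.imwrite(f"pics/{n}1.png",im);np.save(n+"D.npy",D);
    for k in("carrier","guide","mouth","corner","home","amethyst","tweezers","jar","dop_pot","lap","quill","dop_stand"):
        print(n,k,[(round(r["confidence"],2),w(n,r["location"]).round()) for r in finder.pinpoint(n,k)])
E
```

```text
{'fx': 618.30928418738, 'fy': 618.30928418738, 'cx': 316.03554147428486, 'cy': 231.38158691049267, 'position': array([ 456.1019086 ,  -24.73455893, 1321.54766798]), 'attitude': array([-3.02973697,  0.01465898, -1.59169833])} {'fx': 597.6712762978032, 'fy': 597.6712762978032, 'cx': 322.10076165744783, 'cy': 242.6877196626819, 'position': array([1289.8634279 ,  913.39140477,  956.22811387]), 'attitude': array([-2.23810794,  0.01039395,  2.47939228])}
{'clock': 0.0, 'qpos': array([ 1.16719532,  0.62933683,  0.03848551,  1.51837572, -0.02701094,
        0.99627027, -0.01998132]), 'qd': array([-0.00029429,  0.00190107, -0.00034994,  0.00182494,  0.0008024 ,
        0.00034429,  0.00028808]), 'tau': array([ 1.93029896e-04, -5.63410592e+01,  1.22595247e+00, -1.93444026e+01,
        1.08267830e-02,  1.06578832e-02,  5.14088458e-05]), 'eef_pos': array([ 215.21989624, -612.68009727,  230.39342313]), 'tool_rot': array([-3.13972214e+00,  4.06172853e-05,  3.37778359e-01]), 'force': array([ 0.54456275, -0.1107007 ,  0.50868156]), 'torque': array([-0.01102177,  0.00446047, -0.02320628]), 'gripper_f
[... 762 characters left out ...]
]))]
scene guide [(0.87, array([546.,  18.,   1.])), (0.57, array([ 623., -418.,    1.]))]
scene mouth [(0.9, array([477., 133.,   1.]))]
scene corner [(0.93, array([481., -31.,   1.]))]
scene home [(0.56, array([603., -67.,   1.]))]
scene amethyst [(0.64, array([621.,  67.,   1.]))]
scene tweezers [(0.52, array([ 553., -148.,   -0.]))]
scene jar [(0.76, array([ 621., -419.,    0.]))]
scene dop_pot [(0.66, array([743., 130.,   5.]))]
scene lap [(0.84, array([ 744., -298.,   -1.])), (0.63, array([ 491., -343.,   -3.]))]
scene quill [(0.88, array([ 489., -342.,   -3.])), (0.68, array([ 624., -418.,    2.])), (0.19, array([679., 364.,   1.]))]
scene dop_stand [(0.61, array([678., 364.,  -2.]))]
```

View pics/top1.png

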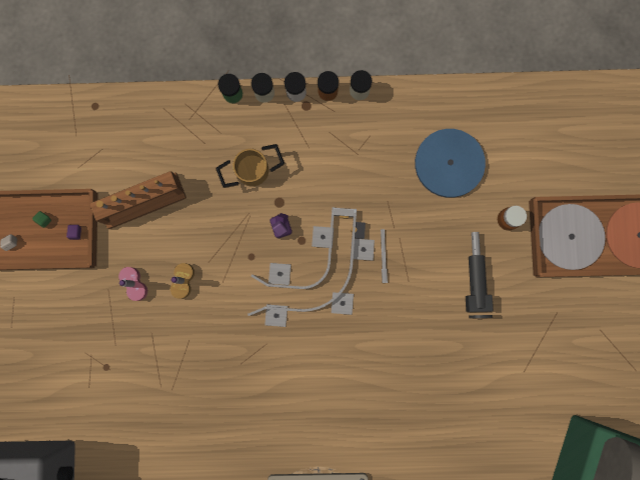

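View pics/scene1.png

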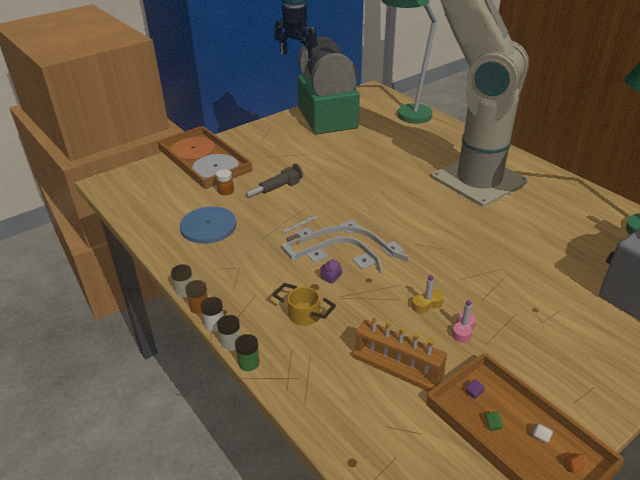

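The top view shows the carrier at (181,281), its pink look-alike at (132,284), the guide mouth at (252,297) and the end block at (344,212). Next I fit the walls and the carrier stick from depth.

```bash
cat > fit.py <<'E'
from h import *
from scipy.optimize import least_squares
def cl_dist(q):  # q guide coords (walls frame): signed distance from centre line on legs/bend
    x,y=q.T
    return np.where(y>0,-80-x,np.where(x>0,-80-y,np.hypot(x,y)-80)) 
def fit(P,p0):
    def res(p,P=P):
        c,s=np.cos(p[2]),np.sin(p[2]);d=(P[:,:2]-p[:2])@np.array([[c,-s],[s,c]])
        k=(d[:,1]<68)&(d[:,0]<45)
        return np.where(k,np.abs(np.abs(cl_dist(d))-23.7).clip(0,8),0),k
    r=least_squares(lambda p:res(p)[0],p0,loss='soft_l1',x_scale=[1,1,.01])
    e,k=res(r.x);return r.x,np.median(e[k]),k.sum()
E
python3 - <<'E'
from fit import *
for n in("top","scene"):
    D=np.load(n+"D.npy");C=cloud(n,D)
    b=C[(np.abs(C[...,0]-500)<15)&(np.abs(C[...,1]-200)<15)];print(n,"bench z",np.median(b[:,2]),b[:,2].std())
    z0=np.median(b[:,2])
    m=(D>0)&(np.abs(C[...,2]-z0-15)<4)&(np.abs(C[...,0]-546)<125)&(np.abs(C[...,1]-16)<135)
    P=C[m];best=min((fit(P,[546+dx,16+dy,-.1]) for dx in(-6,0,6) for dy in(-6,0,6)),key=lambda r:r[1]);print(best,len(P))
    x,y,a=best[0]
    for k,(u,v) in dict(mouth=(-80,106),leg=(-80,70),bend0=(-80,0),corner=(-56.6,-56.6),bend1=(0,-80),home=(65,-80)).items():
        print(k,(x+u*np.cos(a)-v*np.sin(a)).round(1),(y+u*np.sin(a)+v*np.cos(a)).round(1))
    m=(np.abs(C[...,0]-507)<60)&(np.abs(C[...,1]-276)<55)
    s=C[m&(C[...,2]>z0+76)&(C[...,2]<z0+95)];print("stone",s.mean(0),len(s))
    f=C[m&(C[...,2]>z0+14)&(C[...,2]<z0+27)];q=f[:,:2]-np.median(f[:,:2],0);ev=np.linalg.svd(q-q.mean(0),full_matrices=False)[2][0]
    print("feet",f.mean(0),len(f),"heading",np.degrees(np.arctan2(ev[1],ev[0])),cv2.minAreaRect(f[:,:2].astype(np.float32)))
a=cv2.imread("pics/top1.png")[190:330,110:410];b=cv2.imread("pics/scene1.png")[200:360,240:500]
cv2.imwrite("pics/c1.png",np.vstack([cv2.resize(a,(640,300),interpolation=2),cv2.resize(b,(640,300),interpolation=2)]))
E
```

```text
top bench z -0.026832731068225257 2.788336592717173
(array([ 5.41575331e+02,  2.13567506e+01, -1.02309990e-01]), np.float64(1.253406028873517), np.int64(467)) 986
mouth 472.8 135.0
leg 469.1 99.2
bend0 462.0 29.5
corner 479.5 -29.2
bend1 533.4 -58.2
home 598.1 -64.9
stone [505.15464476 275.03119882  83.85063699] 37
feet [505.00233787 275.2771845   21.44921149] 505 heading 168.63483974230223 ((505.1980895996094, 276.2606201171875), (40.11066436767578, 75.00199890136719), 78.20667266845703)
scene bench z -0.12483597627362997 1.7507775793105322
(array([ 5.41749865e+02,  2.45538689e+01, -9.62466496e-02]), np.float64(1.8963539823856443), np.int64(428)) 824
mouth 472.3 137.8
leg 468.8 101.9
bend0 462.1 32.2
corner 480.0 -26.3
bend1 534.1 -55.1
home 598.8 -61.3
stone [506.54732417 280.63801664  81.88477873] 37
feet [508.57719742 282.48281086  21.04547693] 358 heading -13.321480601925414 ((505.2631530761719, 280.1401672363281), (41.63548278808594, 76.81362915039062), 74.01134490966797)
  return _methods._mean(a, axis=axis, dtype=dtype,
  ret = ret.dtype.type(ret / rcount)
```

View pics/c1.png

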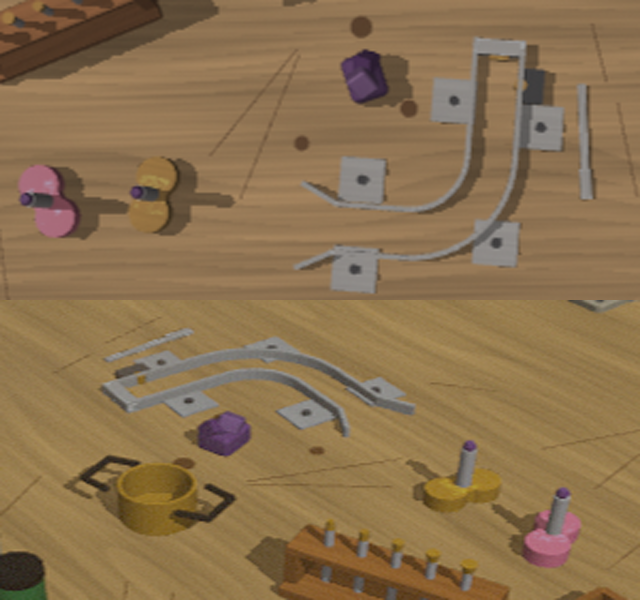

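Walls fit: origin ≈ (541.6, 22), yaw −5.8°. The carrier is at ≈ (505.5, 277), long axis heading −12°. I'm moving now.

{"fn": "move_arm", "kwargs": {"steps": [[0,0,0,0.02,0.039,0,0.0854],[0,0,4,0.02,0.039,0,0.0854],[0,0,6,0.02,0.039,0,0.0854],[0,0,6,0.02,0.039,0,0.0854],[0,0,6,0.02,0.039,0,0.0854]]}}

```text
clock: 1.8
eef_pos: [316.2, -416.8, 231.6]
tool_rot: [3.141, -0.0, 0.726]
force: [1.1, 0.3, 0.1]
width: 85.2
gripper_force: 0.0
```

{"fn": "move_arm", "kwargs": {"steps": [[0,0,6,0.02,0.039,0,0.0854],[0,0,6,0.02,0.039,0,0.0854],[0,0,6,0.02,0.039,0,0.0854],[0,0,6,0.02,0.039,0,0.0854],[0,0,6,0.02,0.039,0,0.0854]]}}

```text
clock: 2.3
eef_pos: [416.1, -221.8, 231.7]
tool_rot: [3.141, 0.0, 1.249]
force: [1.0, 0.4, 0.0]
width: 85.1
gripper_force: 0.0
```

{"fn": "move_arm", "kwargs": {"steps": [[0,0,6,0.02,0.039,0,0.0854],[0,0,0,0.02,0.039,0,0.0854],[0,0,0,0.02,0.039,0,0.0854],[0,0,0,0.01,0.045,0,0.0854],[0,0,0,0.01,0.045,0,0.0854]]}}

```text
clock: 2.8
eef_pos: [496.1, -14.7, 231.5]
tool_rot: [3.141, -0.0, 1.349]
force: [1.3, -0.0, 0.7]
width: 85.2
gripper_force: 0.0
```

{"fn": "move_arm", "kwargs": {"steps": [[0,0,0,0.003,0.045,0,0.0854],[0,0,0,0.003,0.045,0,0.0854],[0,0,0,0,0.045,0,0.0854],[0,0,0,0,0.045,0,0.0854],[0,0,0,0,0,0,0.0854]]}}

```text
clock: 3.3
eef_pos: [500.7, 172.3, 231.9]
tool_rot: [3.141, -0.006, 1.361]
force: [-0.7, -0.2, 0.5]
width: 85.2
gripper_force: 0.0
```

{"fn": "move_arm", "kwargs": {"steps": [[0,0,0,0.002,0.035,0,0.0854],[0,0,0,0.002,0.035,0,0.0854],[0,0,0,0.001,0.035,-0.03,0.0854],[0,0,0,0,0,-0.04,0.0854],[0,0,0,0,0,-0.03,0.0854]]}}

```text
clock: 3.8
eef_pos: [505.8, 269.5, 129.6]
tool_rot: [-3.141, 0.0, 1.352]
force: [0.9, -0.7, -0.6]
width: 85.4
gripper_force: 0.0
```

Run:
```python
from h import *
s=telemetry.read_state();print(s["eef_pos"],s["tool_rot"])
im,D=eyes.get_image("scene");cv2.imwrite("pics/s2.png",cv2.resize(im[220:370,360:560],(800,600)))
```

```text
[505.82598158 269.47437025 129.62442691] [-3.14101525e+00  2.07905991e-04  1.35221328e+00]
```

View pics/s2.png

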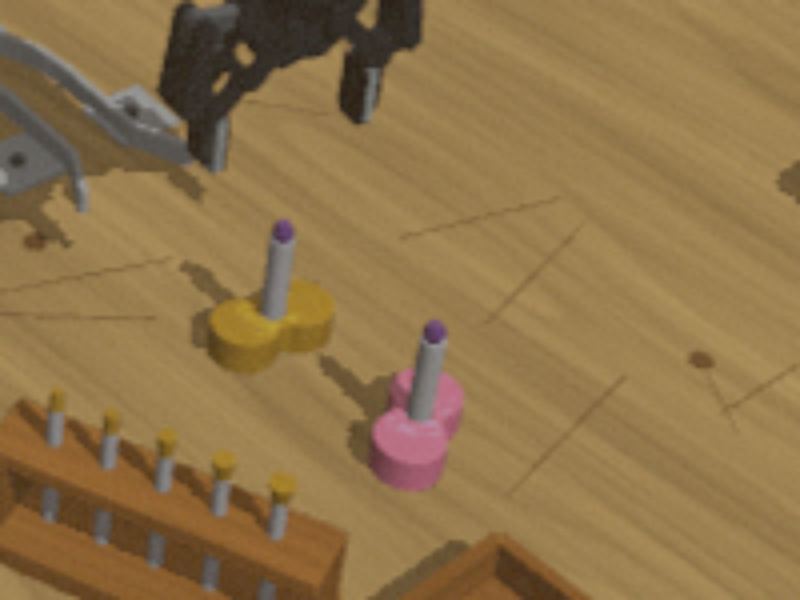

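The picture shows the open fingers straddling the brass carrier's stick line (stick at (278,270) in the crop), well clear of the pink one. I'll correct y and descend.

{"fn": "move_arm", "kwargs": {"steps": [[0,0,0,0,0.007,0,0.0854],[0,0,0,0,0,-0.03,0.0854],[0,0,0,0,0,-0.03,0.0854],[0,0,0,0,0,-0.025,0.0854],[0,0,0,0,0,0,0.0854]]}}

```text
clock: 4.35
eef_pos: [506.0, 275.4, 45.6]
tool_rot: [-3.14, 0.002, 1.35]
force: [-0.1, -0.9, 0.2]
width: 85.6
gripper_force: 0.0
```

{"fn": "move_arm", "kwargs": {"steps": [[0,0,0,0,0,0,0.03],[0,0,0,0,0,0,0.03],[0,0,0,0,0,0,0.018],[0,0,0,0,0,0,0.018],[0,0,0,0,0,0,0.018]]}}

```text
clock: 4.85
eef_pos: [506.6, 275.9, 47.0]
tool_rot: [3.141, -0.001, 1.35]
force: [-0.2, 0.4, -0.1]
width: 18.2
gripper_force: 0.0
```

{"fn": "move_arm", "kwargs": {"steps": [[0,0,0,0,0,-0.005,0.018],[0,0,0,0,0,0,0.01],[0,0,0,0,0,0,0.005],[0,0,0,0,0,0,0.005],[0,0,0,0,0,0,0.005]]}}

```text
clock: 5.35
eef_pos: [506.3, 275.6, 41.0]
tool_rot: [-3.141, 0.0, 1.35]
force: [-0.4, -0.4, -1.8]
width: 12.2
gripper_force: 58.4
```

{"fn": "move_arm", "kwargs": {"steps": [[0,0,0,0,0,0.008,0.005],[0,0,0,0,0,0.012,0.005],[0,0,0,0,0,0.012,0.005],[0,0,0,0,0,0.012,0.005],[0,0,0,0,0,0,0.005]]}}

```text
clock: 5.85
eef_pos: [507.9, 276.5, 87.8]
tool_rot: [3.138, -0.003, 1.35]
force: [0.6, -0.1, -3.2]
width: 12.2
gripper_force: 58.5
```

{"fn": "move_arm", "kwargs": {"steps": [[0,0,-5,-0.003,-0.012,0,0.005],[0,0,-8,-0.003,-0.012,0,0.005],[0,0,-8,-0.003,-0.012,0,0.005],[0,0,-8,-0.003,-0.012,0,0.005],[0,0,-8,-0.003,-0.012,0,0.005]]}}

```text
clock: 6.35
eef_pos: [491.2, 215.2, 85.4]
tool_rot: [-3.142, -0.0, 0.699]
force: [-0.4, 0.3, -3.5]
width: 12.1
gripper_force: 58.6
```

{"fn": "move_arm", "kwargs": {"steps": [[0,0,-8,-0.003,-0.012,0,0.005],[0,0,-8,-0.004,-0.012,0,0.005],[0,0,-8,-0.004,-0.012,0,0.005],[0,0,-8,-0.004,-0.012,0,0.005],[0,0,-8,-0.004,-0.012,0,0.005]]}}

```text
clock: 6.85
eef_pos: [472.3, 155.5, 85.5]
tool_rot: [-3.141, -0.0, 0.001]
force: [-0.5, -0.7, -3.2]
width: 12.4
gripper_force: 58.4
```

{"fn": "move_arm", "kwargs": {"steps": [[0,0,-6,0,-0.008,0,0.005],[0,0,0,0,0,0,0.005],[0,0,0,0,0,0,0.005]]}}

```text
clock: 7.15
eef_pos: [472.7, 148.3, 85.4]
tool_rot: [-3.141, -0.0, -0.096]
force: [0.2, 0.2, -4.5]
width: 12.8
gripper_force: 58.5
```

Run:
```python
from fit import *
s=telemetry.read_state();print(s["eef_pos"],s["tool_rot"],s["force"])
for n in("top","scene"):
    im,D=eyes.get_image(n);C=cloud(n,D)
    hsv=cv2.cvtColor(im,cv2.COLOR_BGR2HSV);x,y=s["eef_pos"][:2]
    m=(np.abs(C[...,0]-x)<50)&(np.abs(C[...,1]-y)<50)&(C[...,2]>45)&(C[...,2]<75)&(hsv[...,1]>120)
    f=C[m];print(n,f.mean(0),len(f),cv2.minAreaRect(f[:,:2].astype(np.float32)),np.percentile(f[:,2],[10,50,90]))
    u,v=map(int,w2px(n,s["eef_pos"]));cv2.imwrite(f"pics/{n}3.png",im)
    cv2.imwrite(f"pics/{n}3c.png",cv2.resize(im[v-50:v+70,u-80:u+80],(640,480)))
a,b=[cv2.imread(f"pics/{n}3c.png")[:,:] for n in("top","scene")]
cv2.imwrite("pics/c3.png",cv2.resize(np.hstack([a,b]),(800,300)))
```

```text
[472.66968168 148.28970658  85.430866  ] [-3.14104931e+00 -4.68132003e-04 -9.57497021e-02] [ 0.20521237  0.15263466 -4.4545391 ]
top [476.87149315 124.63522317  66.07494603] 41 ((473.6734924316406, 123.77204132080078), (16.52147674560547, 38.456993103027344), 86.10084533691406) [63.54454412 65.96967472 70.00468164]
scene [482.00136271 157.5961215   61.42344005] 391 ((479.44378662109375, 151.20773315429688), (42.96095657348633, 75.83585357666016), 8.73465633392334) [49.96365043 64.01972909 67.95528518]
```

View pics/c3.png

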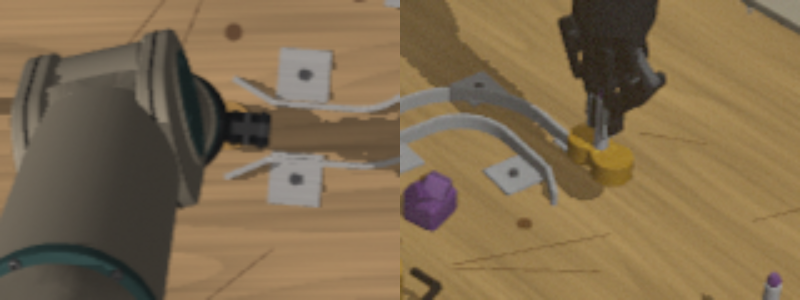

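Carrier hangs level over the mouth, leading foot just at the flare (scene crop (585,150)), slightly toward +x. I'll lower it and feel for the bench.

{"fn": "move_arm", "kwargs": {"steps": [[0,0,0,-0.002,0,-0.014,0.005],[0,0,0,0,0,-0.014,0.005],[0,0,0,0,0,-0.01,0.005],[0,0,0,0,0,-0.004,0.005],[0,0,0,0,0,0,0.005]]}}

```text
clock: 7.75
eef_pos: [470.2, 147.8, 42.8]
tool_rot: [3.141, 0.001, -0.098]
force: [0.1, -0.1, -3.1]
width: 12.2
gripper_force: 58.5
```

{"fn": "move_arm", "kwargs": {"steps": [[0,0,0,0,0,-0.001,0.005],[0,0,0,0,0,0,0.005]]}}

```text
clock: 7.95
eef_pos: [470.8, 147.8, 42.7]
tool_rot: [-3.141, -0.001, -0.098]
force: [-0.4, -0.1, -3.5]
width: 12.4
gripper_force: 58.5
```

{"fn": "move_arm", "kwargs": {"steps": [[0,0,0,0,0,-0.001,0.005],[0,0,0,0,0,0,0.005]]}}

```text
clock: 8.15
eef_pos: [470.6, 147.8, 41.5]
tool_rot: [-3.141, -0.0, -0.098]
force: [-0.1, 0.0, -3.9]
width: 12.8
gripper_force: 58.5
```

{"fn": "move_arm", "kwargs": {"steps": [[0,0,0,0,0,-0.0005,0.005],[0,0,0,0,0,0,0.005]]}}

```text
clock: 8.35
eef_pos: [470.6, 147.8, 40.9]
tool_rot: [-3.141, -0.0, -0.099]
force: [-0.4, -0.5, -3.5]
width: 12.4
gripper_force: 58.8
```

{"fn": "move_arm", "kwargs": {"steps": [[0,0,0,0,0,-0.0007,0.005],[0,0,0,0,0,0,0.005]]}}

```text
clock: 8.55
eef_pos: [470.6, 147.8, 40.9]
tool_rot: [-3.141, -0.001, -0.099]
force: [-0.9, -1.6, 4.6]
width: 12.5
gripper_force: 59.8
```

{"fn": "move_arm", "kwargs": {"steps": [[0,0,0,0,0,-0.0005,0.005],[0,0,0,0,0,0,0.005]]}}

```text
clock: 8.75
eef_pos: [470.6, 147.8, 40.9]
tool_rot: [-3.141, -0.001, -0.099]
force: [-3.1, -1.1, 11.8]
width: 12.9
gripper_force: 60.2
```

{"fn": "move_arm", "kwargs": {"steps": [[0,0,0,0,0,0.0008,0.005],[0,0,0,0,0,0,0.005]]}}

```text
clock: 8.95
eef_pos: [470.7, 147.8, 40.9]
tool_rot: [-3.141, -0.001, -0.099]
force: [-1.5, -0.1, 6.2]
width: 12.8
gripper_force: 59.2
```

{"fn": "move_arm", "kwargs": {"steps": [[0,0,0,-0.0004,-0.004,0,0.005],[0,0,0,-0.0004,-0.004,0,0.005],[0,0,0,0,0,0,0.005]]}}

```text
clock: 9.25
eef_pos: [470.7, 139.8, 40.9]
tool_rot: [-3.141, -0.002, -0.099]
force: [0.4, 1.0, 5.9]
width: 12.4
gripper_force: 59.4
```

{"fn": "move_arm", "kwargs": {"steps": [[0,0,0,-0.0004,-0.004,0.0004,0.005],[0,0,0,-0.0004,-0.004,0,0.005],[0,0,0,0,0,0,0.005]]}}

```text
clock: 9.55
eef_pos: [469.0, 130.8, 40.9]
tool_rot: [3.141, -0.0, -0.1]
force: [1.2, -0.3, 3.9]
width: 12.5
gripper_force: 59.3
```

{"fn": "move_arm", "kwargs": {"steps": [[0,0,0,-0.0003,-0.003,0.0002,0.005],[0,0,0,-0.0003,-0.003,0,0.005],[0,0,0,0,0,0,0.005]]}}

```text
clock: 9.85
eef_pos: [468.0, 125.0, 40.9]
tool_rot: [3.141, 0.0, -0.099]
force: [0.7, -0.5, 1.3]
width: 12.8
gripper_force: 59.0
```

{"fn": "move_arm", "kwargs": {"steps": [[0,0,0,-0.0003,-0.003,0,0.005],[0,0,0,0,0,0,0.005]]}}

```text
clock: 10.05
eef_pos: [467.7, 122.2, 40.9]
tool_rot: [3.141, 0.0, -0.099]
force: [0.6, 0.5, 1.5]
width: 12.5
gripper_force: 58.9
```

{"fn": "move_arm", "kwargs": {"steps": [[0,0,0,-0.0003,-0.003,0,0.005],[0,0,0,0,0,0,0.005]]}}

```text
clock: 10.25
eef_pos: [467.4, 119.2, 40.9]
tool_rot: [3.141, 0.0, -0.099]
force: [-0.0, -0.8, -0.2]
width: 12.8
gripper_force: 58.8
```

{"fn": "move_arm", "kwargs": {"steps": [[0,0,0,-0.0003,-0.003,0,0.005],[0,0,0,0,0,0,0.005]]}}

```text
clock: 10.45
eef_pos: [467.2, 116.1, 40.9]
tool_rot: [3.141, 0.0, -0.099]
force: [-0.0, -0.3, 0.9]
width: 12.4
gripper_force: 58.8
```

{"fn": "move_arm", "kwargs": {"steps": [[0,0,0,-0.0003,-0.003,0,0.005],[0,0,0,0,0,0,0.005]]}}

```text
clock: 10.65
eef_pos: [466.9, 113.1, 40.9]
tool_rot: [3.141, 0.0, -0.099]
force: [-0.4, -0.1, -0.0]
width: 12.2
gripper_force: 58.8
```

{"fn": "move_arm", "kwargs": {"steps": [[0,0,0,-0.0003,-0.003,0,0.005],[0,0,0,-0.0003,-0.003,0,0.005],[0,0,0,0,0,0,0.005]]}}

```text
clock: 10.95
eef_pos: [466.2, 106.9, 41.0]
tool_rot: [3.141, 0.0, -0.099]
force: [0.6, -0.9, -0.9]
width: 12.4
gripper_force: 58.8
```

{"fn": "move_arm", "kwargs": {"steps": [[0,0,0,-0.0003,-0.003,0,0.005],[0,0,0,-0.0003,-0.003,0,0.005],[0,0,0,0,0,0,0.005]]}}

```text
clock: 11.25
eef_pos: [465.6, 100.9, 41.0]
tool_rot: [3.141, 0.0, -0.099]
force: [-0.2, -0.9, -0.7]
width: 12.4
gripper_force: 58.8
```

Run:
```python
from h import *
for n in("scene",):
    im,D=eyes.get_image(n);cv2.imwrite("pics/s4.png",cv2.resize(im[200:300,280:420],(800,571),interpolation=2))
s=telemetry.read_state();print(s["eef_pos"],s["force"],s["torque"])
```

```text
[465.63548293 101.06156811  40.96170054] [ 0.93260741  0.15983562 -1.9480004 ] [-0.13723093  0.069656    0.00151123]
```

View pics/s4.png

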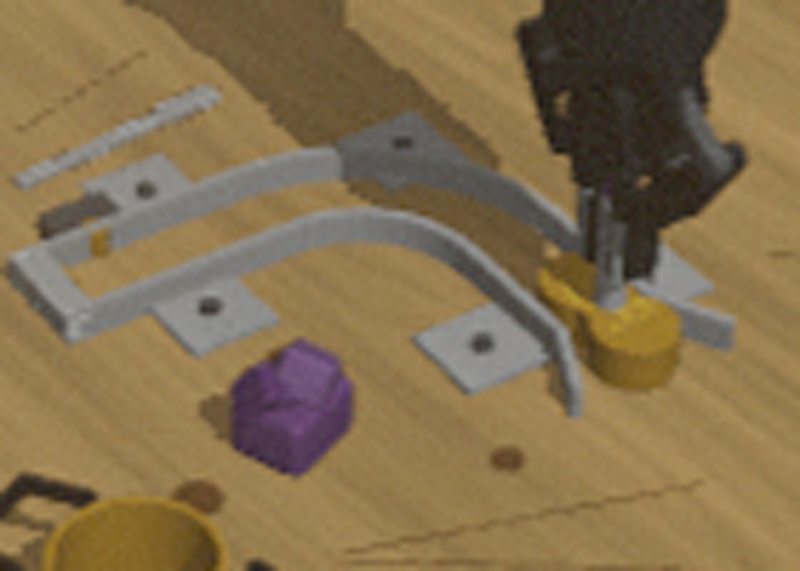

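The leading foot (crop (570,275)) is between the rails and no rail force is felt, so I continue.

{"fn": "move_arm", "kwargs": {"steps": [[0,0,0,-0.0003,-0.003,-0.0001,0.005],[0,0,0,-0.0003,-0.003,0,0.005],[0,0,0,-0.0003,-0.003,0,0.005],[0,0,0,0,0,0,0.005]]}}

```text
clock: 11.7
eef_pos: [464.9, 91.9, 40.9]
tool_rot: [3.141, 0.0, -0.1]
force: [0.2, -0.7, -0.6]
width: 12.7
gripper_force: 58.8
```

{"fn": "move_arm", "kwargs": {"steps": [[0,0,0,-0.0003,-0.003,0,0.005],[0,0,0,-0.0003,-0.003,0,0.005],[0,0,0,-0.0003,-0.003,0,0.005],[0,0,0,0,0,0,0.005]]}}

```text
clock: 12.1
eef_pos: [463.9, 83.0, 40.9]
tool_rot: [3.141, 0.0, -0.099]
force: [0.5, -0.8, -0.5]
width: 12.4
gripper_force: 58.8
```

{"fn": "move_arm", "kwargs": {"steps": [[0,0,0,-0.0003,-0.003,-0.0001,0.005],[0,0,0,-0.0003,-0.003,0,0.005],[0,0,0,-0.0003,-0.003,0,0.005],[0,0,0,0,0,0,0.005]]}}

```text
clock: 12.5
eef_pos: [463.2, 74.0, 40.9]
tool_rot: [3.141, -0.0, -0.099]
force: [0.6, -1.3, 2.4]
width: 12.6
gripper_force: 59.0
```

{"fn": "move_arm", "kwargs": {"steps": [[0,0,0,0.0005,0,0,0.005],[0,0,0,0,0,0,0.005]]}}

```text
clock: 12.7
eef_pos: [463.3, 74.1, 40.9]
tool_rot: [3.141, 0.001, -0.099]
force: [-1.3, -2.2, 4.7]
width: 12.7
gripper_force: 59.3
```

{"fn": "move_arm", "kwargs": {"steps": [[0,0,0,0.0004,0,0.0002,0.005],[0,0,0,0,0,0,0.005]]}}

```text
clock: 12.9
eef_pos: [463.7, 74.5, 40.9]
tool_rot: [3.141, 0.001, -0.099]
force: [-1.1, -1.5, 3.6]
width: 12.5
gripper_force: 59.3
```

{"fn": "move_arm", "kwargs": {"steps": [[0,0,0,0.0005,0,0.0001,0.005],[0,0,0,0,0,0,0.005]]}}

```text
clock: 13.1
eef_pos: [464.4, 74.9, 40.9]
tool_rot: [-3.142, 0.0, -0.098]
force: [-1.0, -1.4, -0.1]
width: 12.8
gripper_force: 59.1
```

{"fn": "move_arm", "kwargs": {"steps": [[0,0,0,0.0003,0,0.0001,0.005],[0,0,0,0,0,0,0.005]]}}

```text
clock: 13.3
eef_pos: [464.9, 75.0, 41.0]
tool_rot: [-3.141, 0.0, -0.098]
force: [-0.7, -0.0, -3.8]
width: 11.9
gripper_force: 58.8
```

{"fn": "move_arm", "kwargs": {"steps": [[0,0,0,0.0004,0,-0.0001,0.005],[0,0,0,0,0,0,0.005]]}}

```text
clock: 13.5
eef_pos: [464.9, 75.0, 41.0]
tool_rot: [-3.141, 0.001, -0.098]
force: [-0.7, 0.8, -2.7]
width: 12.5
gripper_force: 58.8
```

{"fn": "move_arm", "kwargs": {"steps": [[0,0,0,0.0004,0,-0.0001,0.005],[0,0,0,0,0,0,0.005]]}}

```text
clock: 13.7
eef_pos: [465.1, 75.0, 41.0]
tool_rot: [-3.142, 0.001, -0.098]
force: [-2.3, 0.8, -1.5]
width: 12.6
gripper_force: 58.8
```

Lateral contact felt at x≈465.0, so the channel centre is TCP x≈463.8 with the stick about 2.8 mm off centre in the pads. I'll regrip on centre.

{"fn": "move_arm", "kwargs": {"steps": [[0,0,0,-0.0016,0,0,0.005],[0,0,0,0,0,0,0.022],[0,0,0,0,0,0,0.022],[0,0,0,0.0028,-0.0003,0,0.022],[0,0,0,0,0,0,0.022]]}}

```text
clock: 14.2
eef_pos: [467.9, 74.4, 41.2]
tool_rot: [-3.141, -0.002, -0.099]
force: [0.9, -0.2, -0.9]
width: 21.9
gripper_force: 0.0
```

{"fn": "move_arm", "kwargs": {"steps": [[0,0,0,0,0,0,0.022],[0,0,0,0,0,0,0.005],[0,0,0,0,0,0,0.005],[0,0,0,0,0,0,0.005],[0,0,0,0,0,0,0.005]]}}

```text
clock: 14.7
eef_pos: [467.0, 74.4, 41.2]
tool_rot: [-3.142, -0.0, -0.099]
force: [0.0, -0.4, 4.4]
width: 12.7
gripper_force: 58.4
```

```bash
cat > path.py <<'E'
import numpy as np
from scipy.optimize import brentq
X0,Y0,a=541.8,23.0,-0.10
def cl(s): # arclength, 0 at bend start
    L=80*np.pi/2
    if s<0:return np.array([-80,-s])
    if s<L:t=np.pi+s/80;return 80*np.array([np.cos(t),np.sin(t)])
    return np.array([s-L,-80.])
def pose(s):
    A=cl(s-18);f=brentq(lambda q:np.linalg.norm(cl(q)-A)-36,s,s+30);B=cl(f)
    m=(A+B)/2;h=B-A;c,sn=np.cos(a),np.sin(a)
    return X0+c*m[0]-sn*m[1],Y0+sn*m[0]+c*m[1],np.degrees(np.arctan2(h[1],h[0]))+90-5.73
if __name__=="__main__":
    p=None
    for s in np.arange(-44,195,5.):
        q=np.array(pose(s));print(int(s),q.round(1),(q-p).round(1) if p is not None else "");p=q
E
python3 path.py
```

```text
-44 [466.6  74.8  -5.7] 
-39 [466.1  69.8  -5.7] [-0.5 -5.   0. ]
-34 [465.6  64.8  -5.7] [-0.5 -5.   0. ]
-29 [465.1  59.8  -5.7] [-0.5 -5.   0. ]
-24 [464.6  54.9  -5.7] [-0.5 -5.   0. ]
-19 [464.1  49.9  -5.7] [-0.5 -5.   0. ]
-14 [463.6  44.9  -5.6] [-0.4 -5.   0.2]
-9 [463.4  39.9  -4.9] [-0.3 -5.   0.6]
-4 [463.2  34.9  -3.8] [-0.1 -5.   1.2]
1 [463.2  29.9  -2.1] [ 0.  -5.   1.7]
6 [4.634e+02 2.490e+01 1.000e-01] [ 0.2 -5.   2.2]
11 [463.8  20.    2.7] [ 0.3 -5.   2.7]
16 [464.2  15.1   5.9] [ 0.5 -4.9  3.2]
21 [464.9  10.2   9.4] [ 0.7 -4.8  3.5]
26 [465.8   5.5  13. ] [ 0.9 -4.8  3.6]
31 [467.1   0.8  16.6] [ 1.2 -4.7  3.6]
36 [468.6  -3.9  20.2] [ 1.5 -4.6  3.6]
41 [470.5  -8.4  23.7] [ 1.8 -4.5  3.6]
46 [472.6 -12.8  27.3] [ 2.1 -4.4  3.6]
51 [474.9 -17.   30.9] [ 2.4 -4.3  3.6]
56 [477.6 -21.1  34.5] [ 2.6 -4.1  3.6]
61 [480.4 -25.1  38.1] [ 2.9 -3.9  3.6]
66 [483.6 -28.8  41.7] [ 3.1 -3.7  3.6]
71 [486.9 -32.3  45.2] [ 3.3 -3.5  3.6]
76 [490.5 -35.7  48.8] [ 3.6 -3.3  3.6]
81 [494.2 -38.8  52.4] [ 3.8 -3.1  3.6]
86 [498.2 -41.6  56. ] [ 3.9 -2.9  3.6]
91 [502.3 -44.2  59.6] [ 4.1 -2.6  3.6]
96 [506.6 -46.5  63.1] [ 4.3 -2.3  3.6]
101 [511.  -48.6  66.7] [ 4.4 -2.1  3.6]
106 [515.5 -50.4  70.3] [ 4.5 -1.8  3.6]
111 [520.1 -51.9  73.7] [ 4.6 -1.5  3.4]
116 [524.8 -53.3  76.7] [ 4.7 -1.4  3. ]
121 [529.6 -54.6  79.2] [ 4.7 -1.3  2.5]
126 [534.4 -55.7  81.2] [ 4.8 -1.1  2. ]
131 [539.2 -56.6  82.7] [ 4.9 -1.   1.5]
136 [544.1 -57.5  83.7] [ 4.9 -0.8  1. ]
141 [549.1 -58.1  84.2] [ 4.9 -0.7  0.5]
146 [554.  -58.6  84.3] [ 5.  -0.5  0.1]
151 [559.  -59.1  84.3] [ 5.  -0.5  0. ]
156 [564.  -59.6  84.3] [ 5.  -0.5  0. ]
161 [569.  -60.1  84.3] [ 5.  -0.5  0. ]
166 [573.9 -60.6  84.3] [ 5.  -0.5  0. ]
171 [578.9 -61.1  84.3] [ 5.  -0.5  0. ]
176 [583.9 -61.6  84.3] [ 5.  -0.5  0. ]
181 [588.9 -62.1  84.3] [ 5.  -0.5  0. ]
186 [593.8 -62.6  84.3] [ 5.  -0.5  0. ]
191 [598.8 -63.1  84.3] [ 5.  -0.5  0. ]
```

{"fn": "move_arm", "kwargs": {"steps": [[0,0,0,-0.0003,-0.003,0.0003,0.005],[0,0,0,-0.0004,-0.004,0,0.005],[0,0,0,-0.0004,-0.004,0,0.005],[0,0,0,0,0,0,0.005]]}}

```text
clock: 15.1
eef_pos: [465.5, 62.3, 41.2]
tool_rot: [3.141, 0.0, -0.1]
force: [-1.0, -1.3, -0.4]
width: 12.6
gripper_force: 58.4
```

{"fn": "move_arm", "kwargs": {"steps": [[0,0,0,-0.0004,-0.004,0,0.005],[0,0,0,-0.0004,-0.004,0,0.005],[0,0,0,-0.0004,-0.004,0,0.005],[0,0,0,0,0,0,0.005]]}}

```text
clock: 15.5
eef_pos: [464.3, 50.3, 41.2]
tool_rot: [3.141, 0.0, -0.1]
force: [-0.1, -0.5, -2.2]
width: 12.5
gripper_force: 58.4
```

{"fn": "move_arm", "kwargs": {"steps": [[0,0,0.2,-0.0004,-0.005,0,0.005],[0,0,0.6,-0.0003,-0.005,0,0.005],[0,0,0,0,0,0,0.005]]}}

```text
clock: 15.8
eef_pos: [463.6, 40.2, 41.2]
tool_rot: [3.141, 0.0, -0.086]
force: [-0.5, -0.7, -2.2]
width: 12.3
gripper_force: 58.5
```

{"fn": "move_arm", "kwargs": {"steps": [[0,0,1.2,-0.0001,-0.005,-0.0001,0.005],[0,0,1.7,0,-0.005,0,0.005],[0,0,0,0,0,0,0.005]]}}

```text
clock: 16.1
eef_pos: [463.7, 30.2, 41.2]
tool_rot: [3.141, 0.0, -0.034]
force: [0.6, -0.2, -1.0]
width: 12.5
gripper_force: 58.6
```

{"fn": "move_arm", "kwargs": {"steps": [[0,0,2.2,0.0002,-0.005,-0.0001,0.005],[0,0,0,0,0,0,0.005]]}}

```text
clock: 16.3
eef_pos: [463.9, 25.7, 41.2]
tool_rot: [3.141, 0.0, 0.005]
force: [0.2, -1.1, 0.6]
width: 12.6
gripper_force: 58.8
```

{"fn": "move_arm", "kwargs": {"steps": [[0,0,2.7,0.0002,-0.005,0,0.005],[0,0,0,0,0,0,0.005]]}}

```text
clock: 16.5
eef_pos: [464.2, 20.8, 41.2]
tool_rot: [3.141, -0.0, 0.051]
force: [-0.6, -0.2, 0.9]
width: 12.2
gripper_force: 58.9
```

{"fn": "move_arm", "kwargs": {"steps": [[0,0,3.2,0.0004,-0.005,0,0.005],[0,0,0,0,0,0,0.005]]}}

```text
clock: 16.7
eef_pos: [464.5, 16.0, 41.2]
tool_rot: [3.141, -0.0, 0.106]
force: [-1.3, -0.6, 1.7]
width: 12.8
gripper_force: 59.0
```

{"fn": "move_arm", "kwargs": {"steps": [[0,0,3.5,0.0006,-0.0048,0,0.005],[0,0,0,0,0,0,0.005]]}}

```text
clock: 16.9
eef_pos: [465.2, 11.3, 41.2]
tool_rot: [3.141, -0.0, 0.167]
force: [-0.6, -0.7, 1.4]
width: 12.7
gripper_force: 59.0
```

{"fn": "move_arm", "kwargs": {"steps": [[0,0,3.6,0.0008,-0.0048,0.0001,0.005],[0,0,0,0,0,0,0.005]]}}

```text
clock: 17.1
eef_pos: [466.0, 6.5, 41.2]
tool_rot: [3.141, -0.0, 0.229]
force: [0.1, -1.1, 0.4]
width: 12.8
gripper_force: 58.9
```

{"fn": "move_arm", "kwargs": {"steps": [[0,0,3.6,0.0011,-0.0047,0,0.005],[0,0,0,0,0,0,0.005]]}}

```text
clock: 17.3
eef_pos: [467.2, 1.9, 41.2]
tool_rot: [3.141, -0.0, 0.291]
force: [0.0, 0.3, 0.1]
width: 12.2
gripper_force: 58.9
```

{"fn": "move_arm", "kwargs": {"steps": [[0,0,3.6,0.0015,-0.0046,0,0.005],[0,0,0,0,0,0,0.005]]}}

```text
clock: 17.5
eef_pos: [468.6, -2.7, 41.2]
tool_rot: [3.141, -0.0, 0.354]
force: [-0.6, -0.5, 1.3]
width: 12.6
gripper_force: 58.9
```

{"fn": "move_arm", "kwargs": {"steps": [[0,0,3.2,0.0018,-0.0048,0,0.005],[0,0,0,0,0,0,0.005]]}}

```text
clock: 17.7
eef_pos: [470.6, -7.5, 41.2]
tool_rot: [3.141, -0.0, 0.409]
force: [-0.2, -0.9, 1.3]
width: 12.6
gripper_force: 58.9
```

{"fn": "move_arm", "kwargs": {"steps": [[0,0,3.6,0.0021,-0.0044,0,0.005],[0,0,0,0,0,0,0.005]]}}

```text
clock: 17.9
eef_pos: [472.7, -11.9, 41.2]
tool_rot: [3.141, -0.0, 0.472]
force: [-0.1, -0.5, 0.3]
width: 12.3
gripper_force: 58.9
```

{"fn": "move_arm", "kwargs": {"steps": [[0,0,3.6,0.0024,-0.0043,0,0.005],[0,0,0,0,0,0,0.005]]}}

```text
clock: 18.1
eef_pos: [475.1, -16.2, 41.2]
tool_rot: [3.141, -0.0, 0.535]
force: [0.0, -1.0, -0.3]
width: 12.6
gripper_force: 58.8
```

{"fn": "move_arm", "kwargs": {"steps": [[0,0,3.4,0.0026,-0.0043,0,0.005],[0,0,0,0,0,0,0.005]]}}

```text
clock: 18.3
eef_pos: [477.7, -20.4, 41.2]
tool_rot: [3.141, -0.0, 0.594]
force: [1.2, -1.4, 1.0]
width: 12.6
gripper_force: 58.8
```

{"fn": "move_arm", "kwargs": {"steps": [[0,0,3.6,0.0029,-0.004,0,0.005],[0,0,0,0,0,0,0.005]]}}

```text
clock: 18.5
eef_pos: [480.6, -24.4, 41.2]
tool_rot: [3.141, -0.0, 0.657]
force: [-0.1, -0.2, 1.3]
width: 12.6
gripper_force: 59.0
```

{"fn": "move_arm", "kwargs": {"steps": [[0,0,3.6,0.0031,-0.0038,0,0.005],[0,0,0,0,0,0,0.005]]}}

```text
clock: 18.7
eef_pos: [483.6, -28.2, 41.2]
tool_rot: [3.141, -0.0, 0.72]
force: [0.4, -0.3, 1.1]
width: 12.6
gripper_force: 59.0
```

{"fn": "move_arm", "kwargs": {"steps": [[0,0,3.5,0.0033,-0.0036,0,0.005],[0,0,0,0,0,0,0.005]]}}

```text
clock: 18.9
eef_pos: [486.9, -31.8, 41.2]
tool_rot: [3.141, -0.0, 0.781]
force: [0.5, -0.4, 0.2]
width: 12.8
gripper_force: 59.0
```

{"fn": "move_arm", "kwargs": {"steps": [[0,0,3.6,0.0036,-0.0034,0,0.005],[0,0,0,0,0,0,0.005]]}}

```text
clock: 19.1
eef_pos: [490.6, -35.2, 41.2]
tool_rot: [3.141, -0.0, 0.844]
force: [-0.3, -1.2, 0.2]
width: 12.0
gripper_force: 59.0
```

{"fn": "move_arm", "kwargs": {"steps": [[0,0,3.6,0.0038,-0.0031,0,0.005],[0,0,0,0,0,0,0.005]]}}

```text
clock: 19.3
eef_pos: [494.4, -38.3, 41.2]
tool_rot: [3.141, -0.0, 0.907]
force: [0.4, -0.9, 0.9]
width: 12.5
gripper_force: 59.0
```

{"fn": "move_arm", "kwargs": {"steps": [[0,0,3.6,0.0039,-0.0029,0,0.005],[0,0,0,0,0,0,0.005]]}}

```text
clock: 19.5
eef_pos: [498.3, -41.2, 41.2]
tool_rot: [3.141, -0.0, 0.97]
force: [-0.5, -1.4, 0.8]
width: 12.7
gripper_force: 59.0
```

{"fn": "move_arm", "kwargs": {"steps": [[0,0,3.6,0.0041,-0.0026,0,0.005],[0,0,0,0,0,0,0.005]]}}

```text
clock: 19.7
eef_pos: [502.4, -43.8, 41.2]
tool_rot: [3.141, -0.0, 1.033]
force: [-0.1, -1.2, 1.5]
width: 12.4
gripper_force: 59.1
```

{"fn": "move_arm", "kwargs": {"steps": [[0,0,3.6,0.0043,-0.0023,0,0.005],[0,0,0,0,0,0,0.005]]}}

```text
clock: 19.9
eef_pos: [506.7, -46.1, 41.2]
tool_rot: [3.141, -0.0, 1.096]
force: [0.4, -0.7, 1.8]
width: 12.5
gripper_force: 59.1
```

{"fn": "move_arm", "kwargs": {"steps": [[0,0,3.6,0.0044,-0.0021,0.0001,0.005],[0,0,0,0,0,0,0.005]]}}

```text
clock: 20.1
eef_pos: [511.2, -48.1, 41.2]
tool_rot: [3.141, -0.001, 1.158]
force: [0.1, -1.1, 0.5]
width: 12.6
gripper_force: 59.0
```

{"fn": "move_arm", "kwargs": {"steps": [[0,0,3.6,0.0045,-0.0018,0,0.005],[0,0,0,0,0,0,0.005]]}}

```text
clock: 20.3
eef_pos: [515.6, -50.0, 41.2]
tool_rot: [3.141, -0.0, 1.221]
force: [0.1, -0.8, 0.2]
width: 12.4
gripper_force: 59.0
```

{"fn": "move_arm", "kwargs": {"steps": [[0,0,3.4,0.0046,-0.0015,0,0.005],[0,0,0,0,0,0,0.005]]}}

```text
clock: 20.5
eef_pos: [520.3, -51.4, 41.2]
tool_rot: [3.141, -0.0, 1.281]
force: [0.2, -1.8, 0.4]
width: 12.4
gripper_force: 59.0
```

{"fn": "move_arm", "kwargs": {"steps": [[0,0,3.0,0.0047,-0.0014,0,0.005],[0,0,0,0,0,0,0.005]]}}

```text
clock: 20.7
eef_pos: [524.9, -52.8, 41.2]
tool_rot: [3.141, -0.0, 1.333]
force: [-0.1, -0.3, -0.7]
width: 13.0
gripper_force: 59.0
```

{"fn": "move_arm", "kwargs": {"steps": [[0,0,2.5,0.0047,-0.0013,0,0.005],[0,0,0,0,0,0,0.005]]}}

```text
clock: 20.9
eef_pos: [529.7, -54.0, 41.2]
tool_rot: [3.141, -0.0, 1.377]
force: [0.5, -0.6, 0.3]
width: 12.6
gripper_force: 59.0
```

{"fn": "move_arm", "kwargs": {"steps": [[0,0,2.0,0.0048,-0.0011,0,0.005],[0,0,0,0,0,0,0.005]]}}

```text
clock: 21.1
eef_pos: [534.9, -55.2, 41.3]
tool_rot: [3.141, -0.0, 1.414]
force: [0.7, 0.1, -0.1]
width: 12.6
gripper_force: 58.9
```

{"fn": "move_arm", "kwargs": {"steps": [[0,0,1.5,0.0049,-0.001,-0.0001,0.005],[0,0,0,0,0,0,0.005]]}}

```text
clock: 21.3
eef_pos: [540.0, -56.2, 41.2]
tool_rot: [3.14, -0.0, 1.441]
force: [0.9, 0.1, -0.1]
width: 12.3
gripper_force: 59.1
```

{"fn": "move_arm", "kwargs": {"steps": [[0,0,1.0,0.0049,-0.0008,0,0.005],[0,0,0,0,0,0,0.005]]}}

```text
clock: 21.5
eef_pos: [545.0, -57.0, 41.2]
tool_rot: [3.14, -0.0, 1.459]
force: [0.7, -1.1, -0.1]
width: 12.3
gripper_force: 59.1
```

{"fn": "move_arm", "kwargs": {"steps": [[0,0,0.5,0.0049,-0.0007,0,0.005],[0,0,0,0,0,0,0.005]]}}

```text
clock: 21.7
eef_pos: [549.9, -57.7, 41.2]
tool_rot: [3.14, -0.0, 1.467]
force: [0.9, -1.0, 0.7]
width: 12.6
gripper_force: 59.1
```

{"fn": "move_arm", "kwargs": {"steps": [[0,0,0.2,0.005,-0.0005,0,0.005],[0,0,0,0,0,0,0.005]]}}

```text
clock: 21.9
eef_pos: [554.9, -58.2, 41.3]
tool_rot: [3.14, -0.0, 1.47]
force: [0.8, 0.4, 1.4]
width: 12.6
gripper_force: 59.1
```

{"fn": "move_arm", "kwargs": {"steps": [[0,0,0,0.005,-0.0005,0,0.005],[0,0,0,0.005,-0.0005,0,0.005],[0,0,0,0,0,0,0.005]]}}

```text
clock: 22.2
eef_pos: [565.3, -59.2, 41.3]
tool_rot: [3.14, -0.001, 1.47]
force: [1.5, -0.3, 0.5]
width: 12.5
gripper_force: 59.2
```

{"fn": "move_arm", "kwargs": {"steps": [[0,0,0,0.004,-0.0004,0,0.005],[0,0,0,0,0,0,0.005]]}}

```text
clock: 22.4
eef_pos: [568.5, -59.6, 41.2]
tool_rot: [3.141, -0.0, 1.47]
force: [-0.3, -0.3, 1.5]
width: 12.5
gripper_force: 59.1
```

Nearing the roller: smaller steps.

{"fn": "move_arm", "kwargs": {"steps": [[0,0,0,0.003,-0.0003,0.0001,0.005],[0,0,0,0,0,0,0.005]]}}

```text
clock: 22.6
eef_pos: [571.3, -59.9, 41.2]
tool_rot: [3.141, -0.0, 1.47]
force: [0.3, 0.1, 1.7]
width: 12.6
gripper_force: 59.0
```

{"fn": "move_arm", "kwargs": {"steps": [[0,0,0,0.003,-0.0003,0,0.005],[0,0,0,0,0,0,0.005]]}}

```text
clock: 22.8
eef_pos: [574.4, -60.2, 41.3]
tool_rot: [3.141, -0.0, 1.47]
force: [0.4, 0.5, 1.5]
width: 12.6
gripper_force: 59.0
```

{"fn": "move_arm", "kwargs": {"steps": [[0,0,0,0.003,-0.0003,0,0.005],[0,0,0,0,0,0,0.005]]}}

```text
clock: 23.0
eef_pos: [577.4, -60.5, 41.3]
tool_rot: [3.141, -0.0, 1.47]
force: [0.3, -0.2, 0.7]
width: 12.6
gripper_force: 59.0
```

{"fn": "move_arm", "kwargs": {"steps": [[0,0,0,0.002,-0.0002,0,0.005],[0,0,0,0,0,0,0.005]]}}

```text
clock: 23.2
eef_pos: [579.2, -60.7, 41.3]
tool_rot: [3.141, -0.0, 1.471]
force: [-0.8, -0.3, 0.3]
width: 12.3
gripper_force: 59.2
```

{"fn": "move_arm", "kwargs": {"steps": [[0,0,0,0.002,-0.0002,0,0.005],[0,0,0,0,0,0,0.005]]}}

```text
clock: 23.4
eef_pos: [580.9, -60.6, 41.3]
tool_rot: [-3.141, -0.0, 1.471]
force: [-0.5, 0.6, 1.0]
width: 12.4
gripper_force: 59.2
```

{"fn": "move_arm", "kwargs": {"steps": [[0,0,0,0.002,-0.0002,0,0.005],[0,0,0,0,0,0,0.005]]}}

```text
clock: 23.6
eef_pos: [582.8, -60.4, 41.3]
tool_rot: [-3.141, -0.001, 1.471]
force: [-1.9, 1.9, 2.6]
width: 12.8
gripper_force: 59.1
```

{"fn": "move_arm", "kwargs": {"steps": [[0,0,0,0.002,0,0.0001,0.005],[0,0,0,0,0,0,0.005]]}}

```text
clock: 23.8
eef_pos: [584.9, -60.4, 41.3]
tool_rot: [-3.141, -0.001, 1.471]
force: [-2.9, 2.7, 1.6]
width: 12.5
gripper_force: 58.9
```

{"fn": "move_arm", "kwargs": {"steps": [[0,0,0,0.002,0,0,0.005],[0,0,0,0,0,0,0.005]]}}

```text
clock: 24.0
eef_pos: [587.3, -60.7, 41.3]
tool_rot: [3.141, -0.001, 1.471]
force: [-1.8, 2.5, -0.1]
width: 12.1
gripper_force: 58.9
```

{"fn": "move_arm", "kwargs": {"steps": [[0,0,0,0.002,-0.0003,0,0.005],[0,0,0,0,0,0,0.005]]}}

```text
clock: 24.2
eef_pos: [589.6, -61.0, 41.3]
tool_rot: [3.14, -0.001, 1.471]
force: [-0.5, 3.5, -0.5]
width: 12.0
gripper_force: 58.8
```

{"fn": "move_arm", "kwargs": {"steps": [[0,0,0,0.002,-0.0003,0,0.005],[0,0,0,0,0,0,0.005]]}}

```text
clock: 24.4
eef_pos: [591.6, -61.5, 41.4]
tool_rot: [3.14, -0.001, 1.471]
force: [-0.3, 4.0, -2.1]
width: 12.8
gripper_force: 58.7
```

{"fn": "move_arm", "kwargs": {"steps": [[0,0,0,0.002,-0.0001,-0.0001,0.005],[0,0,0,0,0,0,0.005]]}}

```text
clock: 24.6
eef_pos: [593.5, -61.8, 41.3]
tool_rot: [3.141, -0.0, 1.47]
force: [0.1, 2.7, -1.7]
width: 12.3
gripper_force: 58.8
```

{"fn": "move_arm", "kwargs": {"steps": [[0,0,0,0.001,-0.0001,-0.0001,0.005],[0,0,0,0,0,0,0.005]]}}

```text
clock: 24.8
eef_pos: [594.0, -61.8, 41.3]
tool_rot: [3.141, -0.0, 1.471]
force: [-0.5, 3.4, -0.5]
width: 12.6
gripper_force: 59.0
```

{"fn": "move_arm", "kwargs": {"steps": [[0,0,0,0.001,-0.0001,0,0.005],[0,0,0,0,0,0,0.005]]}}

```text
clock: 25.0
eef_pos: [594.9, -61.9, 41.3]
tool_rot: [3.142, 0.0, 1.471]
force: [-2.4, 4.0, 1.1]
width: 12.5
gripper_force: 59.1
```

{"fn": "move_arm", "kwargs": {"steps": [[0,0,0,0.001,0.0002,0,0.005],[0,0,0,0,0,0,0.005]]}}

```text
clock: 25.2
eef_pos: [595.9, -61.9, 41.3]
tool_rot: [3.141, 0.0, 1.47]
force: [-1.9, 2.9, 1.0]
width: 12.2
gripper_force: 59.2
```

{"fn": "move_arm", "kwargs": {"steps": [[0,0,0,0.0008,0.0002,0,0.005],[0,0,0,0,0,0,0.005]]}}

```text
clock: 25.4
eef_pos: [596.7, -61.8, 41.3]
tool_rot: [3.141, 0.0, 1.47]
force: [-1.1, 2.1, 1.2]
width: 12.4
gripper_force: 59.3
```

{"fn": "move_arm", "kwargs": {"steps": [[0,0,0,0.0007,0,0,0.005],[0,0,0,0,0,0,0.005]]}}

```text
clock: 25.6
eef_pos: [597.4, -61.9, 41.3]
tool_rot: [3.141, 0.0, 1.47]
force: [-2.4, 2.1, 2.4]
width: 12.6
gripper_force: 59.4
```

{"fn": "move_arm", "kwargs": {"steps": [[0,0,0,0.0006,0,0,0.005],[0,0,0,0,0,0,0.005]]}}

```text
clock: 25.8
eef_pos: [597.8, -62.0, 41.3]
tool_rot: [-3.141, 0.001, 1.47]
force: [-3.5, 1.6, 3.9]
width: 12.2
gripper_force: 59.5
```

{"fn": "move_arm", "kwargs": {"steps": [[0,0,0,0.0005,0,0,0.005],[0,0,0,0,0,0,0.005]]}}

```text
clock: 26.0
eef_pos: [597.8, -62.0, 41.3]
tool_rot: [-3.14, 0.001, 1.47]
force: [-4.3, 1.7, 5.1]
width: 12.4
gripper_force: 59.7
```

{"fn": "move_arm", "kwargs": {"steps": [[0,0,0,0.0004,0,0.0002,0.005],[0,0,0,0,0,0,0.005]]}}

```text
clock: 26.2
eef_pos: [597.9, -62.1, 41.3]
tool_rot: [-3.14, 0.001, 1.47]
force: [-5.3, 1.8, 5.8]
width: 12.7
gripper_force: 59.6
```

Run:
```python
from h import *
im,D=eyes.get_image("scene");u,v=map(int,w2px("scene",[598,-62,10]));print(u,v)
cv2.imwrite("pics/s5.png",cv2.resize(im[v-45:v+45,u-55:u+65],(800,600),interpolation=2))
s=telemetry.read_state();print(s["eef_pos"],s["force"])
```

```text
304 244
[597.90867084 -62.00740897  41.30674258] [-4.25805269  1.632497    4.91179029]
```

View pics/s5.png

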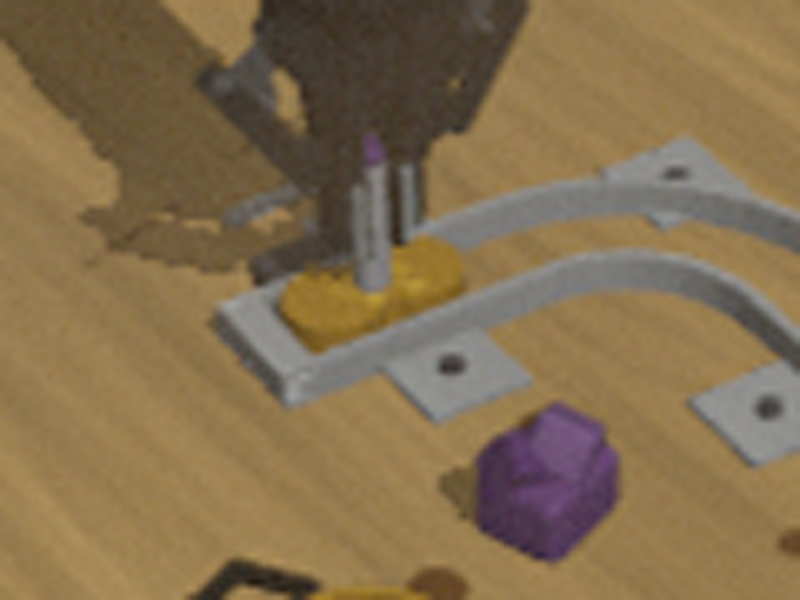

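The picture shows the carrier seated against the end block (leading foot at (300,305)) with the amethyst untouched. I'll release and rise.

{"fn": "move_arm", "kwargs": {"steps": [[0,0,0,0,0,0,0.03],[0,0,0,0,0,0,0.03],[0,0,0,0,0,0,0.03],[0,0,0,0,0,0.005,0.04],[0,0,0,0,0,0.015,0.04]]}}

```text
clock: 26.75
eef_pos: [598.0, -61.7, 61.0]
tool_rot: [-3.139, 0.0, 1.471]
force: [0.5, 0.9, -0.7]
width: 39.9
gripper_force: 0.0
```

{"fn": "move_arm", "kwargs": {"steps": [[0,0,0,0,0,0.03,0.04],[0,0,0,0,0,0.04,0.04],[0,0,0,0,0,0.04,0.04],[0,0,0,0,0,0.03,0.04],[0,0,0,0,0,0,0.04]]}}

```text
clock: 27.25
eef_pos: [602.2, -61.1, 207.6]
tool_rot: [3.131, -0.001, 1.47]
force: [-0.4, 0.1, -0.1]
width: 40.2
gripper_force: 0.0
```

{"fn": "move_arm", "kwargs": {"steps": [[0,0,0,-0.03,-0.03,0,0.04],[0,0,0,-0.03,-0.04,0,0.04],[0,0,0,-0.03,-0.04,0,0.04],[0,0,0,-0.03,-0.04,0,0.04],[0,0,0,0,-0.04,0,0.04]]}}

```text
clock: 27.75
eef_pos: [473.6, -253.2, 201.4]
tool_rot: [-3.136, 0.001, 1.469]
force: [2.2, -1.2, -0.4]
width: 40.1
gripper_force: 0.0
```

{"fn": "move_arm", "kwargs": {"steps": [[0,0,0,0,-0.04,0,0.04],[0,0,0,0,-0.04,0,0.04],[0,0,0,0,-0.04,0,0.04],[0,0,0,0,-0.04,0,0.04],[0,0,0,0,0,0,0.04]]}}

```text
clock: 28.25
eef_pos: [476.2, -419.0, 200.8]
tool_rot: [-3.141, 0.004, 1.461]
force: [-1.1, 0.2, 0.5]
width: 39.8
gripper_force: 0.0
```

Run:
```python
from h import *
o=[]
for n in("scene","top"):
    im,D=eyes.get_image(n);u,v=map(int,w2px(n,[598,-62,10]))
    o.append(cv2.resize(im[v-40:v+40,u-40:u+60],(400,320),interpolation=2))
cv2.imwrite("pics/c6.png",np.hstack(o))
```

```text
(no output)
```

View pics/c6.png

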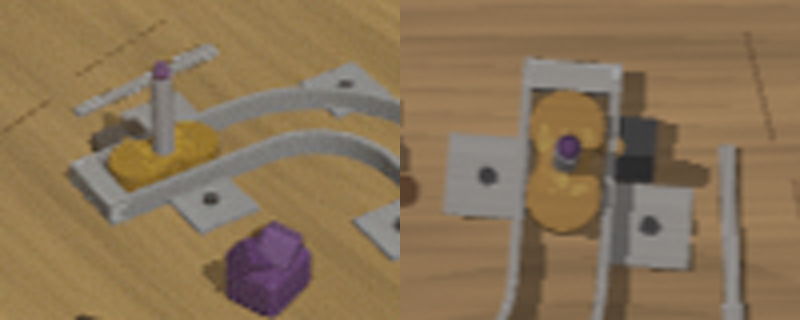

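Run:
```python
from h import *
im,D=eyes.get_image("top");C=cloud("top",D)
# profile along exit line (guide +x, world heading -5.7deg) from carrier middle
for off in(-3,0,3):
    r=[]
    for t in np.arange(28,52,2):
        x,y=598+t*.995+off*.1,-62-t*.1+off
        u,v=w2px("top",[x,y,16]);p=cv2.getRectSubPix(im,(1,1),(u,v))[0,0];r.append((int(t),p.tolist(),round(float(C[round(v),round(u),2]))))
    print(off,r)
m=(np.abs(C[...,0]-600)<50)&(np.abs(C[...,1]+62)<21)
f=C[m&(C[...,2]>19.)&(C[...,2]<27)];print(cv2.minAreaRect(f[:,:2].astype(np.float32)),f[:,0].max())
s=C[m&(C[...,2]>76)&(C[...,2]<95)];print("stone",s.mean(0),len(s))
print([w("top",r["location"]).round(1) for r in finder.pinpoint("top","carrier")])
u,v=map(int,w2px("top",[628,-65,16]))
cv2.imwrite("pics/t7.png",cv2.resize(im[v-20:v+25,u-30:u+30],(800,600),interpolation=0))
```

```text
-3 [(28, [63, 110, 144], 26), (30, [63, 110, 144], 27), (32, [64, 112, 147], 26), (34, [63, 111, 146], 26), (36, [62, 109, 144], 19), (38, [78, 113, 139], 24), (40, [114, 125, 133], 17), (42, [136, 139, 142], 15), (44, [137, 140, 143], 14), (46, [136, 139, 142], 17), (48, [136, 140, 142], 19), (50, [136, 139, 142], 11)]
0 [(28, [63, 110, 144], 20), (30, [63, 111, 145], 19), (32, [64, 113, 147], 17), (34, [64, 111, 146], 20), (36, [63, 109, 144], 21), (38, [77, 111, 137], 21), (40, [109, 124, 136], 24), (42, [135, 139, 143], 13), (44, [137, 140, 144], 17), (46, [136, 139, 142], 17), (48, [135, 139, 142], 18), (50, [137, 139, 142], 15)]
3 [(28, [63, 109, 143], 19), (30, [63, 110, 145], 23), (32, [64, 112, 148], 24), (34, [63, 111, 145], 26), (36, [64, 111, 145], 21), (38, [79, 109, 132], 9), (40, [112, 123, 131], 9), (42, [135, 139, 142], 18), (44, [136, 140, 144], 16), (46, [136, 139, 143], 16), (48, [136, 139, 143], 19), (50, [136, 139, 143], 17)]
((605.5182495117188, -62.79587173461914), (40.180423736572266, 88.12354278564453), 89.08478546142578) 649.8572527643905
stone [597.6825997  -63.78023345  84.93633473] 38
[array([597.3, -63.1,  -3. ]), array([500.7, 385.7,  -0.8])]
```

View pics/t7.png

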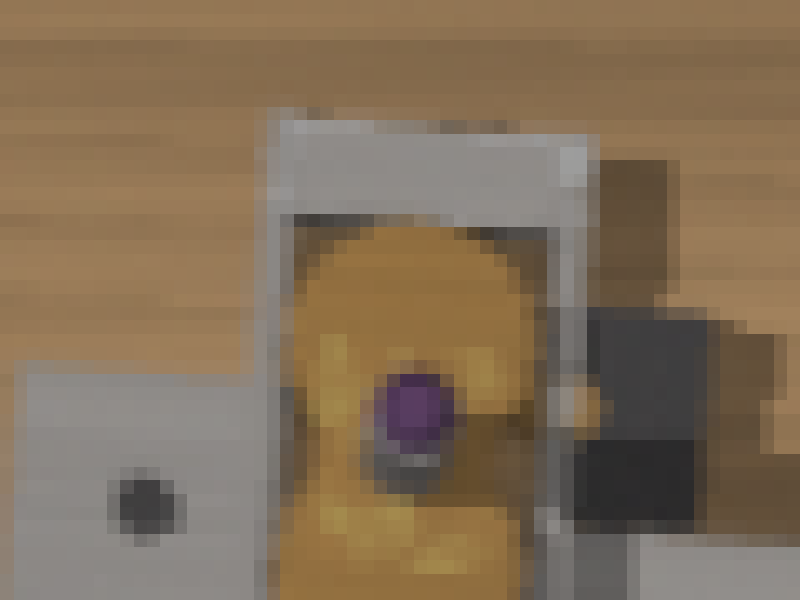

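The unzoomed pixels show the foot abutting the end block at (410,225) with no gap and the roller sprung in behind it at (585,405). Handing in.

```bash
python3 -c "
from cell import ctrl;print(ctrl.finish_job())"
```

```text
the job is handed in; nothing more can be done
None
```

The carrier is past the sprung roller and rests against the end block, as far as the camera (about 2 mm per pixel) and the firm stop I felt there can tell. It has been let go and the job is handed in. The pin's travel wasn't measured, the highest force I saw in the channel was about 6 N, and I saw nothing else disturbed, though I only rechecked near the guide.

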